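Set and lock the flow, then draw the dosing plunger to its mark

ROBOT

A 6-joint arm with a two-finger parallel gripper is mounted at the origin on the work surface. World frame = base frame: x ahead of the robot, y to its left, z up, the work surface at z = 0. Lengths are in m, angles in rad, forces in N, time in s.
With the tool pointing down it reaches from about 0.35 to 0.875 m from the base axis. Payload 4.2 kg.
Tool frame: the origin (TCP) lies at the very end of the fingers, on their centre line; the grasp point (between the pads) lies 19 mm behind it; z points along the fingers, y is the direction in which the jaws open and shut (so a half turn about z gives the same grasp; the last joint's range is limited). The gripper opens to 85 mm and grips with 20 to 120 N. Pads are 22 mm wide; open, the fingers measure 114 mm over their backs; the gripper's body (76 mm by 85 mm) begins 54 mm behind the grasp point. The pads swing forward as they close: fully open they stand 13 mm farther back than shut.
Start: joints at [-1.014, 0.385, 0.008, 0, -1.194, -0.259], TCP at [0.183, -0.597, 0.231] pointing down, gripper open.
Joint ranges: [-3.14, 3.14], [-1.21, 2.06], [-1.07, 1.41], [-3.16, 2.05], [-2.99, -0.16], [-3.1, 3.1]. Speed limits (rad/s): [2.79, 2.79, 3.14, 3.14, 3.14, 3.14].

INTERFACE

Orientations are given as a unit quaternion [w, x, y, z].
In Python, from cell import r gives the robot as it stands. Calls block until the motion is done:
- r.reach(position, orientation): joint-space move of the TCP to a pose.
- r.move_l(position, ori=None, max_speed=0.15, threshold=None): straight line of the TCP; ori=None keeps the orientation; max_speed is the mean speed in m/s. With threshold (N) it stops when the force on the tool has changed by that much, and returns True; else False.
- r.set_joints(angles): joint-space move.
- r.grip(opening, f_grip=None): finger opening in m; f_grip is the grip in N (None keeps the last); returns when the fingers have stopped.
- r.wait(seconds).
- r.inverse_kinematics(position, orientation): joint angles nearest the present ones, or None.
- r.read_state(): the state.
- r.capture(name): name is "scene" or "side" or "wrist"; returns a dict with "image" (480x640x3 uint8, red, green, blue), "fx", "fy", "cx", "cy" (pixels), "k1" (the pictures are not rectified: a ray, as slopes to the right and down, at radius r is drawn at 1 + k1 r^2 times it, then the intrinsics apply), "rvec" (rotation vector, rad) and "tvec" (3), from world to camera coordinates, as OpenCV has them. Camera axes: x right, y down, z forward; pixel columns grow to the right and rows downward; lengths in m; the calibration is good to about 2 mm. A picture is of the moment at which its call begins. There is no depth.
A pose or a line that the arm cannot do raises r.IKError and nothing moves.
- r.hand_in(): hands the job in, once; it reports no verdict.
The state is a dict: "clock": time; "joint_positions": joint angles; "qd": joint speeds; "effort": joint torques, N m; "ee_pos": TCP position; "tool_rot": TCP orientation; "wrist_force": force on the tool from outside, world axes, zero at the start; "wrist_torque": the same for the moment, N m; "gripper_width": finger opening in m.
Only numpy, scipy, OpenCV 4.12 (cv2) and the standard library are available. Lean on these libraries where they do the work, as an engineer would, in place of code of your own. Each camera call takes 0.05 s, during which the arm holds its last target. There are 200 camera calls.

TASK

Make the dosing pump ready: turn the regulator knob until its pointer is in line with the steel tick on the dial, slide the lock hood fully over the knob, then grip the plunger's handle and pull the telescoping rod out against its spring until the handle is level with the volume mark. Finish while still holding the plunger steadily at the mark: do not let go, as the spring would pull it back. Leave the bottles and the other loose things where they stand.

Things in the scene. Friction and masses are not known exactly. Their poses are not given: they have to be found in the camera images.
- regulator: Flow regulator, fixed: white housing 130 (x) x 220 (y) x 50 mm tall; origin at the centre of its underside, z up, x away from the robot (yaw within 0.35 rad). On top: the knob's axis at y = -55 mm, the parked lock hood at y = +55 mm. Regulator and pump stand side by side; either may be on the robot's left.
- knob_grip (a point): Middle of the black knob's bar grip, on the knob's upright axis, 80 mm above the bench. Bar 42 mm long, 12 mm thick, from 56 to 90 mm above the bench, on a skirt 44 mm wide (top at 56 mm). x = along the bar to its pointer end (white line and lug), z up. Turns clockwise from above, 137 degrees between stops; friction 0.04 N m, stays where left.
- dial_mark: Fixed raised steel tick (8 x 4 x 4 mm) on the dial, 31 mm from the knob's axis. Origin on the knob's axis at the housing's top (50 mm above the bench); x points from the axis to the tick. The knob is set when its pointer (x of knob_grip) points at the tick: 0.6 to 1.5 rad clockwise from the start, seen from above.
- lock_hood (a joint): Travel of the lock hood, m: 0 = end stop beside the knob (starts within 12 mm of it), 0.11 = end stop, where it covers the knob. It slides in the regulator's -y direction with about 1.5 N of friction, and stays where it is left.
- hood_fin (a point): Middle of the lock hood's fin, 124 mm above the bench; axes as the regulator's. The hood is a bridge on two aluminium legs with a clear top, 98 (x) x 70 (y) mm, top 102 mm above the bench. The aluminium fin stands on its middle, 12 mm thick along the sliding direction (y), 40 mm wide (x), from 102 to 138 mm above the bench.
- pump: Dosing pump, fixed: white bed 295 x 100 x 12 mm with a glass barrel (46 mm over its end caps, axis 60 mm above the bench, at x = 43 to 157 mm). Origin on the bench, z up; x along the barrel, away from the plunger's handle: the plunger is pulled out in -x, roughly towards the robot (yaw within 0.35 rad).
- plunger: Telescoping rod with an upright grey handle paddle, 14 mm thick along the rod (x), 40 mm wide (y), from 50 to 125 mm above the bench. Origin at bench height under the paddle's middle, axes as the pump's; at rest at x = -20 mm in the pump's frame, 120 mm of travel in -x. Inner spring: 4.5 N at rest plus 0.9 N per 10 mm (9 to 12.2 N at the mark).
- plunger_handle (a point): Grip point of the plunger's paddle: in its middle, 105 mm above the bench (20 mm under its top). Axes as the pump's. At rest the barrel's end cap is 56 mm behind the paddle's back face (cap top 83 mm above the bench); the rod runs behind the paddle, at most 22 mm thick, its top at most 71 mm above the bench.
- volume_mark: Volume (length) mark: fixed upright steel blade, 3 mm thick (x), 18 mm wide, top 65 mm above the bench, on the scale rail 41 mm to the pump's -y side. Origin on the pump's centre line at bench height, level with the blade, axes as the pump's. The plunger is at the mark when its origin and this one agree along x (50 to 85 mm of pull).
- mark_blade (a point): Middle of the top edge of the volume mark's steel blade: 41 mm to the pump's -y side of the origin of volume_mark, 65 mm above the bench; same axes.
- beaker: Bystander, loose, to be left standing: clear glass beaker, 66 mm wide, 85 mm tall. Origin at the centre of its underside.
- amber_jar: Bystander, loose, to be left standing: amber screw-top jar, 52 mm wide, 75 mm tall. Origin at the centre of its underside.
- wash_bottle: Bystander, loose, to be left standing: white bottle, 64 mm wide, 150 mm tall. Origin at the centre of its underside.
- oil_bottle: Bystander, loose, to be left standing: clear labelled bottle, 56 mm wide, 140 mm tall. Origin at the centre of its underside.
- lotion_bottle: Bystander, loose, to be left standing: white labelled bottle, 52 mm wide, 130 mm tall. Origin at the centre of its underside.
- tape_roll: Bystander, loose, to be left standing: roll of paper tape lying flat, 80 mm across, 20 mm tall. Origin at the centre of its underside.
- weighing_dish: Bystander, loose, to be left standing: white weighing dish, 90 mm across, 22 mm tall. Origin at the centre of its underside.

How it is judged:
On the way, in this order (a step that is already met when the one before it is completed fails the run):
1. the knob's pointer is on the tick, the lock hood still open (angle between the x axis of knob_grip and the x axis of dial_mark, either way round below 0.12 rad and value of joint lock_hood below 0.05 m), for 0.2 s.
2. the lock hood is fully over the set knob (angle between the x axis of knob_grip and the x axis of dial_mark, either way round below 0.12 rad and value of joint lock_hood above 0.104 m), for 0.2 s.
3. the plunger is pulled out to the volume mark by the gripper (x of plunger in the frame of volume_mark between -0.005 and 0.005 m and contact force between the fingers and plunger above 4 N and value of joint lock_hood above 0.104 m), for 0.3 s.
At the end, for the whole second after the job is handed in: The gripper is holding the plunger (over 4 N of finger contact), still (under 10 mm/s), with the paddle's middle within 5 mm of the volume mark along the rod; the knob points at the tick to within 0.12 rad (7 degrees), and the lock hood is within 6 mm of its closed end stop (all of step 3 and angle between the x axis of knob_grip and the x axis of dial_mark, either way round below 0.12 rad and linear speed of plunger below 0.01 m/s); the arm keeps its last pose, push and grip.
It fails at once if a bystander is moved more than 30 mm (distance of any of beaker, amber_jar, wash_bottle, oil_bottle, lotion_bottle, tape_roll, weighing_dish from where it was at the start of the episode above 0.03 m).
It fails at once if a bystander is tipped over (angle between any of beaker, amber_jar, wash_bottle, oil_bottle, lotion_bottle, tape_roll, weighing_dish's own z axis and vertical above 0.5 rad).
It also fails if it takes over 54 s, if anything falls off the work surface, if the arm or the gripper's body presses on something with over 40 N, if the wrist force passes 120 N, or if a joint passes its speed limit or range.

## Working session

There is one attempt and no reset: what is moved stays moved. The work goes in short steps, each a Python script; the robot and the scene stay as the last script left them, time stands still between calls to the robot, and variables do not carry over. Pictures are saved under pics/ and viewed, about 8 in all and at most 12, crops included, and the job is handed in when it is done.

```bash
ls; mkdir -p pics; cat > h.py <<'E'
import numpy as np, cv2
from cell import r
from scipy.spatial.transform import Rotation as R
def cap(n,f=None):
    c=r.capture(n)
    if f: cv2.imwrite(f'pics/{f}.png',cv2.cvtColor(c['image'],cv2.COLOR_RGB2BGR))
    return c
def KD(c):
    return np.array([[c['fx'],0,c['cx']],[0,c['fy'],c['cy']],[0,0,1.]]),np.array([c['k1'],0,0,0.])
def proj(c,P):
    K,D=KD(c); return cv2.projectPoints(np.array(P,float).reshape(-1,1,3),np.array(c['rvec'],float),np.array(c['tvec'],float),K,D)[0].reshape(-1,2)
def ray(c,uv):
    K,D=KD(c); u=cv2.undistortPoints(np.array(uv,float).reshape(-1,1,2),K,D).reshape(-1,2)
    Rm=cv2.Rodrigues(np.array(c['rvec'],float))[0]; o=-Rm.T@np.array(c['tvec'],float).ravel()
    return o,np.c_[u,np.ones(len(u))]@Rm
def onz(c,uv,z):
    o,d=ray(c,uv); return o+d*((z-o[2])/d[:,2])[:,None]
def down(yaw_y):
    "tool pointing down, tool y (jaw axis) at world angle yaw_y"
    y=np.array([np.cos(yaw_y),np.sin(yaw_y),0]); z=np.array([0,0,-1.]); x=np.cross(y,z)
    q=R.from_matrix(np.c_[x,y,z]).as_quat(); return np.r_[q[3],q[:3]]
E
python3 - <<'E'
from h import *
import pickle
d={n:cap(n,n+'0') for n in('scene','side')}
pickle.dump(d,open('c0.pkl','wb'))
cv2.imwrite('pics/both0.png',cv2.cvtColor(np.hstack([d['scene']['image'],d['side']['image']])[:, :],cv2.COLOR_RGB2BGR))
for n in d: print(n,ray(d[n],[[320,240]]))
print(r.read_state())
E
```

```text
pics
scene (array([1.40603378, 0.39465313, 1.57197781]), array([[-0.47182603, -0.22861703, -0.85161855]]))
side (array([ 0.15148786, -0.84376802,  0.94542242]), array([[ 0.35933892,  0.66110414, -0.65869427]]))
{'clock': 0.1, 'joint_positions': array([-1.01439265e+00,  3.85482007e-01,  6.77797569e-03, -3.99596528e-04,
       -1.19399465e+00, -2.58584268e-01]), 'qd': array([ 0.00057945, -0.00162265,  0.00371968,  0.00176525, -0.00021178,
       -0.00083289]), 'effort': array([ 3.15331645e-04, -3.93318343e+01,  1.88930494e+01,  4.19785872e+00,
       -2.52928709e-03,  1.41151557e-07]), 'ee_pos': array([ 0.18324902, -0.59700009,  0.23034086]), 'tool_rot': array([-2.06455232e-04, -1.48287047e-01,  9.88943887e-01,  9.46889842e-04]), 'wrist_force': array([0.54956121, 0.00207377, 0.68612158]), 'wrist_torque': array([-0.01465589,  0.04700981,  0.02185013]), 'gripper_width': 0.08529874196858633}
```

View pics/scene0.png

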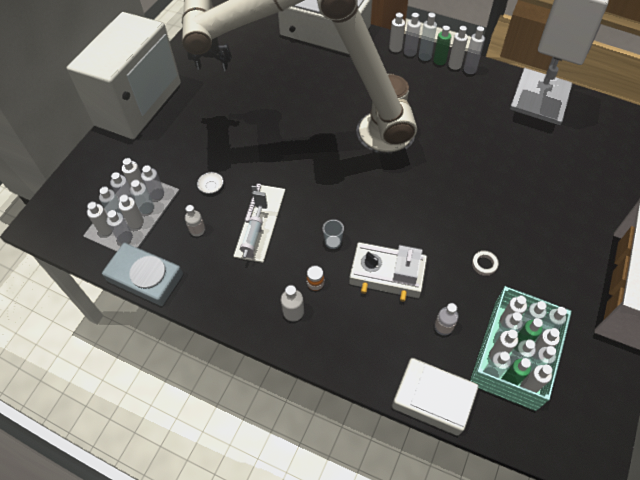

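View pics/side0.png

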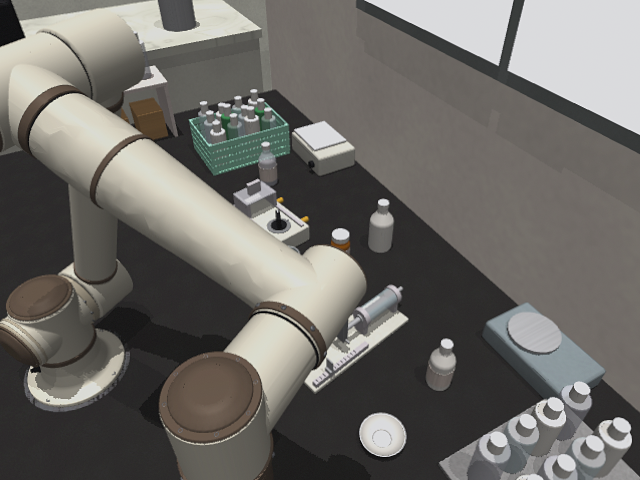

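The scene view shows the pump at about (260,222) px, on the robot's right, with its handle at (260,192). The regulator is at (388,268), with the knob at (371,260) and the hood at (407,262). The beaker (333,235) and the amber jar (315,278) stand between them. The side view is partly blocked by the arm.

```bash
python3 - <<'E'
from h import *
import pickle
d=pickle.load(open('c0.pkl','rb'));s=d['scene']
print(onz(s,[[371,260],[407,252],[388,266]],.06), onz(s,[[260,190],[250,240],[333,245],[315,287],[291,315],[446,330],[195,232],[210,185],[485,263]],.0))
k=onz(s,[[371,262]],.06)[0]; h=onz(s,[[407,252]],.13)[0]
p=(k+h)/2; p[2]=.36
p[0]-=.06
print(p)
q=down(np.pi/2)
for a in (np.pi/2,-np.pi/2):
  print(a,r.inverse_kinematics(p,down(a)))
E
```

```text
[[0.57028814 0.16199575 0.06      ]
 [0.49837837 0.25362774 0.06      ]
 [0.56875345 0.21733897 0.06      ]] [[ 0.43431074 -0.30249494  0.        ]
 [ 0.62859924 -0.23725574  0.        ]
 [ 0.53528202  0.01917139  0.        ]
 [ 0.69763275  0.02965321  0.        ]
 [ 0.81350845  0.00305504  0.        ]
 [ 0.66943258  0.44760843  0.        ]
 [ 0.67615422 -0.42076674  0.        ]
 [ 0.48595673 -0.47473906  0.        ]
 [ 0.39900882  0.49184501  0.        ]]
[0.49862022 0.2123865  0.36      ]
1.5707963267948966 [ 0.70197323  0.17831852  0.03835854  0.         -1.43083635 -2.27276955]
-1.5707963267948966 [ 0.70197323  0.17831852  0.03835854  0.         -1.43083635  0.8688231 ]
```

```bash
python3 - <<'E'
from h import *
import pickle
q=down(-np.pi/2)
r.reach([.47,.2,.36],q)
d={n:cap(n) for n in('scene','side','wrist')}
pickle.dump(d,open('c1.pkl','wb'))
o,dd=ray(d['wrist'],[[320,240]]); print(o,dd,r.read_state()['ee_pos'],r.read_state()['clock'])
cv2.imwrite('pics/w1.png',d['wrist']['image'][:,:,::-1])
E
```

```text
[0.5396331  0.19871023 0.50237492] [[-0.28642213  0.00706191 -0.95817558]] [0.4701832  0.19960913 0.35989769] 3.2583
```

View pics/w1.png

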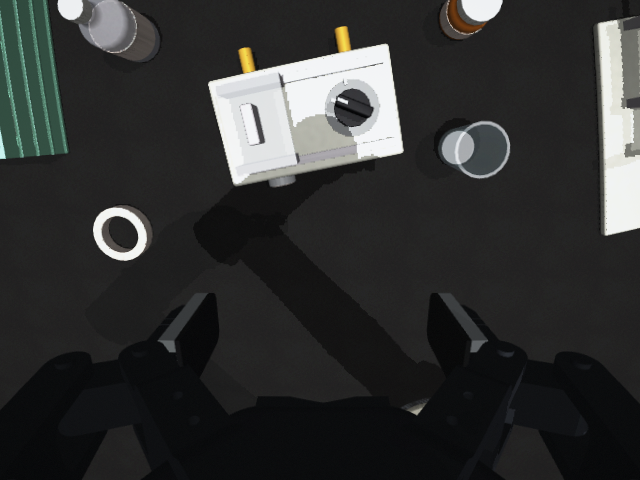

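The wrist view shows the housing's corners at (209,82), (388,45), (403,152) and (234,185), the knob at (352,107), and the fin at (249,124). I'll zoom in on the knob to find the pointer and the tick.

```bash
python3 - <<'E'
from h import *
import pickle
d=pickle.load(open('c1.pkl','rb'));w=d['wrist']
cv2.imwrite('pics/w1z.png',cv2.resize(w['image'][70:145,310:395,::-1],None,fx=8,fy=8,interpolation=cv2.INTER_CUBIC))
C=onz(w,[[209,82],[388,45],[403,152],[234,185]],.05); print(C, [np.linalg.norm(C[i]-C[i-1]) for i in range(4)])
c=C.mean(0); v=C[0]-C[1]+C[3]-C[2]; yaw=np.arctan2(v[1],v[0])-np.pi/2; u=C[0]-C[3]+C[1]-C[2]
print(c,yaw,np.arctan2(u[1],u[0]))
Y=np.array([-np.sin(yaw),np.cos(yaw),0]); k=c-.055*Y
print('knob',k,proj(w,[k+[0,0,.006],k+[0,0,.04]]),proj(d['side'],[k+[0,0,.03]]),'seen knob',onz(w,[[352,105]],.09))
f=onz(w,[[250,124]],.138)[0]; print('fin',f, (f-c)@Y)
E
```

```text
[[0.60109758 0.33397716 0.05      ]
 [0.64110922 0.12233664 0.05      ]
 [0.51848692 0.09856531 0.05      ]
 [0.47754542 0.31136379 0.05      ]] [np.float64(0.12560453731122875), np.float64(0.21538950101895227), np.float64(0.12490517749175374), np.float64(0.21670117043308879)]
[0.55955979 0.21656072 0.05      ] 0.188466150310016 0.18623855897747746
knob [0.56986417 0.16253462 0.05      ] [[352.8412525  108.08929138]
 [355.38961244 105.90675552]] [[278.02680273 217.31441501]] seen knob [[0.57080416 0.16627475 0.09      ]]
fin [0.54967002 0.26987707 0.138     ] 0.05422512840554348
```

View pics/w1z.png

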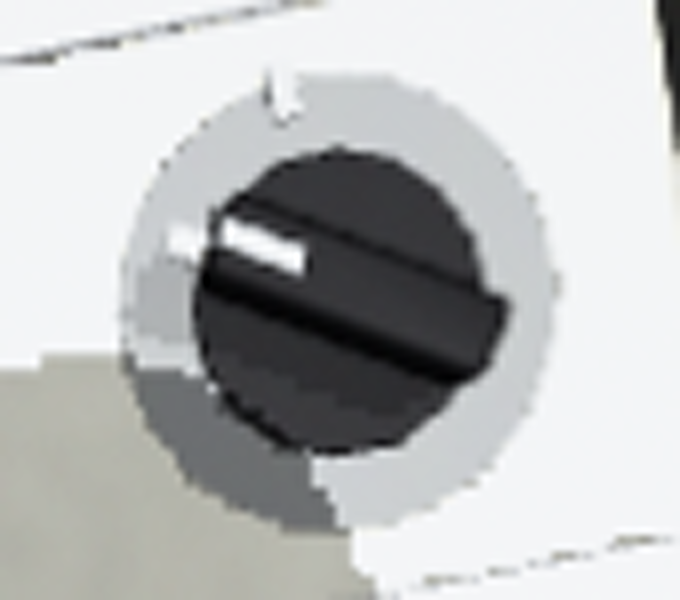

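The tick is at about (345.4,82.1) px. The pointer's white line runs along the left half of the bar and points left and slightly up. The clockwise turn should be about 1 rad. I'll compute the angles, then go above the knob for a closer check.

```bash
python3 - <<'E'
from h import *
import pickle
w=pickle.load(open('c1.pkl','rb'))['wrist']
Z=lambda p:np.array(p)/8+[310,70]
ax=onz(w,Z([[340,301]]),.051)[0]
t=onz(w,Z([[283,97]]),.053)[0]-ax
b=onz(w,Z([[240,197],[508,297],[232,218],[305,243]]),.09)
a1=b[0]-b[1];a2=b[2]-b[3]
A=lambda v:np.arctan2(v[1],v[0])
print(ax,np.linalg.norm(t[:2]),A(t),A(a1),A(a2),(A(a1)-A(t)))
h=A(a1)
for s in (1,-1):
  for hh in (h,A(t)):
    print(s,r.inverse_kinematics([ax[0],ax[1],.07],down(hh+s*np.pi/2)))
s=1 if 0 else -1
hd=h
r.reach([.57,.164,.22],down(hd-np.pi/2))
d={n:cap(n) for n in('scene','side','wrist')}
pickle.dump(d,open('c2.pkl','wb')); print(r.read_state()['clock'],r.read_state()['wrist_force'], proj(d['wrist'],[[.57,.164,.06]]))
cv2.imwrite('pics/w2.png',d['wrist']['image'][:,:,::-1])
E
```

```text
[0.57073626 0.16255017 0.051     ] 0.030072604933126457 0.3071059252100854 1.2345497963457714 1.2583098899070255 0.927443871135686
1 [ 0.55010752  0.49083439 -0.27087031  0.         -0.80909163 -0.88635405]
1 [ 0.55010752  0.49083439 -0.27087031  0.         -0.80909163 -1.81379792]
-1 [ 0.55010752  0.49083439 -0.27087031  0.         -0.80909163  2.25523861]
-1 [ 0.55010752  0.49083439 -0.27087031  0.         -0.80909163  1.32779473]
4.675 [-0.07490173  0.37348741  0.15461325] [[322.47382831 216.6750353 ]]
```

View pics/w2.png

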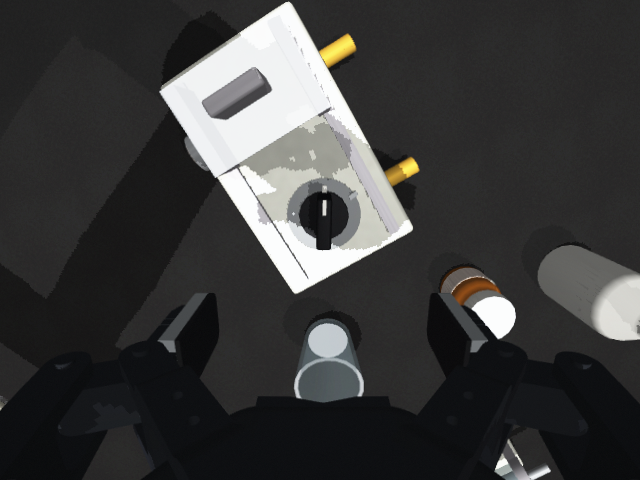

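The gripper is lined up with the bar, which stands vertical at column 324 around row 215. The hood is clear of the fingers, and the beaker is below the image centre and low. I'll refine the axis from the dark skirt mask, then go down and grip.

```bash
python3 - <<'E'
from h import *
import pickle
w=pickle.load(open('c2.pkl','rb'))['wrist']; im=w['image']
m=(im.max(2)<75).astype(np.uint8)[170:262,280:370]
n,l,st,ce=cv2.connectedComponentsWithStats(m)
i=l[45,44] or 1+np.argmax(st[1:,4]); print(st[i]+[280,170,0,0,0],ce[i]+[280,170])
x,y,ww,hh,_=st[i]; cx=280+x+(ww-1)/2
rows=np.where(l==i)
# row of widest extent = skirt centre
wid=[(cols.max()-cols.min(),rr+170,280+(cols.max()+cols.min())/2) for rr in range(92) for cols in [np.where(l[rr]==i)[0]] if len(cols)]
print(sorted(wid)[-8:], [q for q in wid[-14:]])
cy=np.mean([q[1] for q in sorted(wid)[-8:]])
print(onz(w,[[cx,cy],[cx+ww/2,cy],[cx-ww/2,cy]],.056), onz(w,[[wid[-5][2],wid[-5][1]],[324,200]],.09))
E
```

```text
[ 299  191   50   59 1949] [323.36788096 217.4043099 ]
[(np.int64(47), 220, np.float64(323.5)), (np.int64(47), 221, np.float64(323.5)), (np.int64(48), 212, np.float64(323.0)), (np.int64(48), 213, np.float64(323.0)), (np.int64(49), 214, np.float64(323.5)), (np.int64(49), 215, np.float64(323.5)), (np.int64(49), 216, np.float64(323.5)), (np.int64(49), 217, np.float64(323.5))] [(np.int64(22), 236, np.float64(324.0)), (np.int64(18), 237, np.float64(324.0)), (np.int64(15), 238, np.float64(323.5)), (np.int64(14), 239, np.float64(323.0)), (np.int64(13), 240, np.float64(323.5)), (np.int64(13), 241, np.float64(323.5)), (np.int64(14), 242, np.float64(323.0)), (np.int64(14), 243, np.float64(323.0)), (np.int64(14), 244, np.float64(323.0)), (np.int64(14), 245, np.float64(323.0)), (np.int64(14), 246, np.float64(323.0)), (np.int64(13), 247, np.float64(323.5)), (np.int64(13), 248, np.float64(323.5)), (np.int64(11), 249, np.float64(323.5))]
[[0.57075493 0.16342039 0.056     ]
 [0.5915776  0.15615643 0.056     ]
 [0.54993683 0.17069385 0.056     ]] [[0.56497818 0.14831375 0.09      ]
 [0.57773437 0.18253526 0.09      ]]
```

```bash
python3 - <<'E'
from h import *
h=1.225; ax=[.5707,.1632]
r.grip(.05,20)
r.move_l([*ax,.066],down(h-np.pi/2),max_speed=.15)
f0=r.read_state()['wrist_force']
r.grip(0.0,20)
s=r.read_state();print(s['wrist_force']-f0,s['gripper_width'],s['ee_pos'],s['clock'])
for k in range(1,4):
    r.reach([*ax,.066],down(h-np.pi/2-.92*k/3)); s=r.read_state(); print(s['wrist_force']-f0,s['clock'])
r.grip(.05)
r.move_l([*ax,.22],max_speed=.2)
d={n:cap(n) for n in('scene','side','wrist')}
import pickle;pickle.dump(d,open('c3.pkl','wb'));print(r.read_state()['clock'],proj(d['wrist'],[[*ax,.06]]))
cv2.imwrite('pics/w3.png',cv2.resize(d['wrist']['image'][130:290,220:420,::-1],None,fx=4,fy=4))
E
```

```text
[-0.74258762  1.35458741  3.06899514] 0.011851586514028463 [0.5709482  0.16339776 0.06671399] 6.7167
[-2.98692786  1.64811543  6.6206279 ] 7.1083
[-3.62873244  2.97587128  5.535263  ] 7.5
[-3.59332583  4.51013823  6.16311784] 7.8917
9.4083 [[321.55977406 215.44391688]]
```

View pics/w3.png

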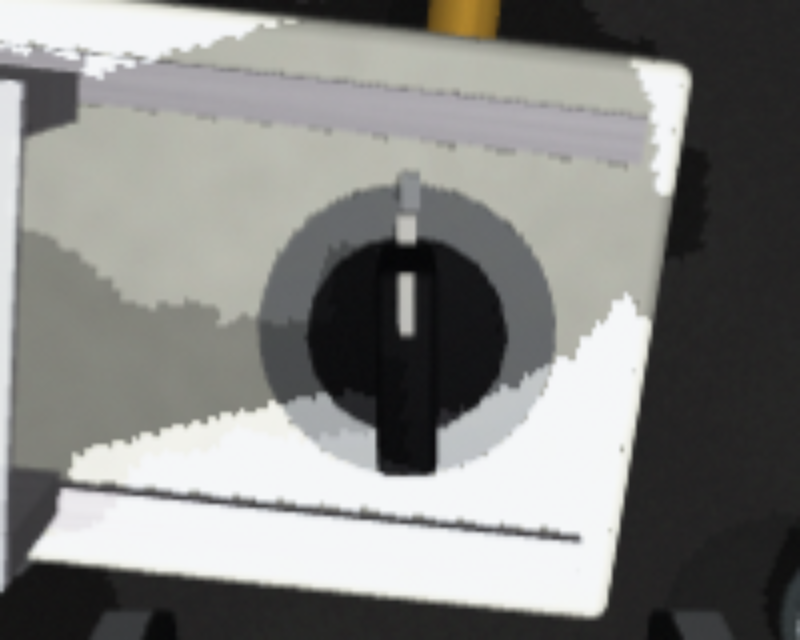

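The pointer, the lug and the tick are in line: tick (409,190), lug (406,228) and line (406,305) in the crop, so the error is about 0.02 rad. Next is the hood.

```bash
python3 - <<'E'
from h import *
yaw=.187; X=np.array([np.cos(yaw),np.sin(yaw),0]); Y=np.array([-np.sin(yaw),np.cos(yaw),0])
f=np.array([.5500,.2703,0]); q=down(yaw-np.pi/2)
r.reach(f+[0,0,.2],q)
r.move_l(f+[0,0,.112],max_speed=.15)
f0=r.read_state()['wrist_force']
r.grip(0.0,20)
s=r.read_state();print(s['wrist_force']-f0,s['gripper_width'],s['ee_pos'],s['clock'])
p0=s['ee_pos']
print(r.move_l(p0-.13*Y,max_speed=.08,threshold=15))
s=r.read_state();print(s['wrist_force']-f0,(p0-s['ee_pos'])@Y,(p0-s['ee_pos'])@X,s['clock'])
r.grip(.05)
p=s['ee_pos'].copy();p[2]=.25
r.move_l(p,max_speed=.25)
d={n:cap(n) for n in('scene','side','wrist')}
import pickle;pickle.dump(d,open('c4.pkl','wb'));print(r.read_state()['clock'])
for a in (.32,.32+np.pi,.32-np.pi): print(a,r.inverse_kinematics([.42,-.31,.3],down(a)))
E
```

```text
[-1.43299389  0.6556433   3.79797773] 0.01144015725083008 [0.55043889 0.27066922 0.1130808 ] 11.0833
True
[-2.49646238  4.7889056   2.14472964] 0.10847651418681156 -0.0007094295507535941 12.325
13.6167
0.32 [-0.32472239  0.16472006 -0.12413966  0.         -1.28193661 -2.49687026]
3.461592653589793 [-0.32472239  0.16472006 -0.12413966  0.         -1.28193661  0.64472239]
-2.8215926535897933 [-0.32472239  0.16472006 -0.12413966  0.         -1.28193661  0.64472239]
```

The hood moved 108.5 mm and then hit its stop. Now I'll look at the pump from above.

```bash
python3 - <<'E'
from h import *
r.reach([.42,-.29,.27],down(.32+np.pi))
d={n:cap(n) for n in('scene','side','wrist')}
import pickle;pickle.dump(d,open('c5.pkl','wb'));s=r.read_state();print(s['clock'],ray(d['wrist'],[[320,240]]),proj(d['wrist'],[[.434,-.302,.1]]))
cv2.imwrite('pics/w5.png',d['wrist']['image'][:,:,::-1])
E
```

```text
15.5167 (array([ 0.44252503, -0.35607936,  0.41237115]), array([[-0.08465319,  0.27280157, -0.9584368 ]])) [[311.92596769 197.64256106]]
```

View pics/w5.png

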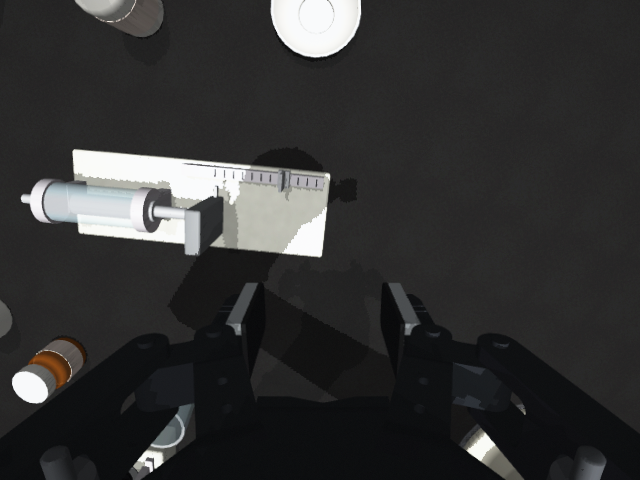

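The pump is at left centre. The bed's corners are at (74,150), (329,174), (321,256) and (80,234), the paddle's top is near (193,230), and the mark blade is near (283,181). I'll zoom in to measure.

```bash
python3 - <<'E'
from h import *
import pickle
w=pickle.load(open('c5.pkl','rb'))['wrist']
cv2.imwrite('pics/w5z.png',cv2.resize(w['image'][145:270,170:340,::-1],None,fx=4.7,fy=4.7,interpolation=cv2.INTER_CUBIC))
C=onz(w,[[74,150],[329,174],[321,256],[80,234]],.012);print(C,[np.linalg.norm(C[i]-C[i-1]) for i in range(4)])
u=C[0]-C[1]+C[3]-C[2];v=C[3]-C[0]+C[2]-C[1];print(np.arctan2(u[1],u[0]),np.arctan2(v[1],v[0])-np.pi/2,C.mean(0))
E
```

```text
[[ 0.70372996 -0.25475944  0.012     ]
 [ 0.42178442 -0.31809942  0.012     ]
 [ 0.39980699 -0.22369478  0.012     ]
 [ 0.68263008 -0.15809372  0.012     ]] [np.float64(0.09894173105906519), np.float64(0.28897273688281444), np.float64(0.09692907260135424), np.float64(0.29033153050188537)]
0.22446055193647804 0.2217452260410946 [ 0.55198786 -0.23866184  0.012     ]
```

View pics/w5z.png

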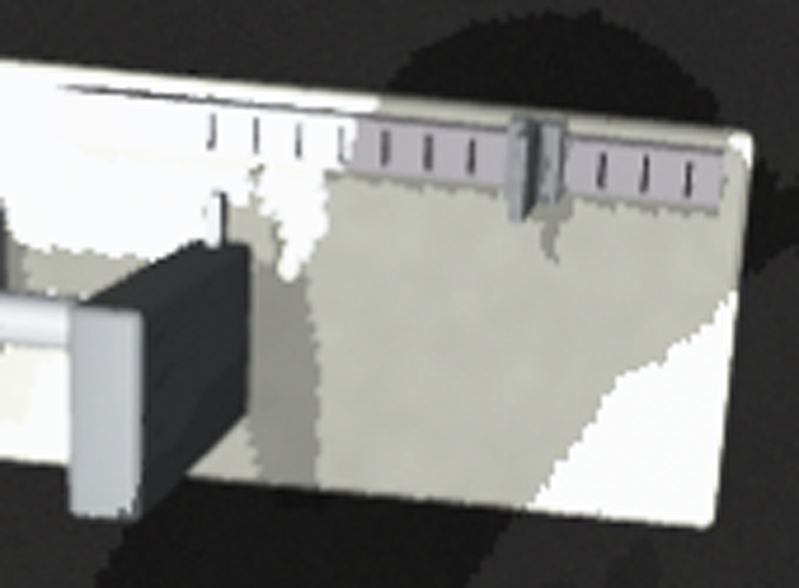

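In the zoomed crop, the paddle's top face has corners (68,305), (142,312), (138,520) and (70,517), and the blade's top edge is centred at (517,168). I'll convert these and check them against the pump's geometry.

```bash
python3 - <<'E'
from h import *
import pickle
w=pickle.load(open('c5.pkl','rb'))['wrist']
Z=lambda p:np.array(p)/4.7+[170,145]
yaw=.223; X=np.array([np.cos(yaw),np.sin(yaw),0]); Y=np.array([-np.sin(yaw),np.cos(yaw),0])
c=onz(w,Z([[68,305],[142,312],[138,520],[70,517]]),.125); h=c.mean(0)
b=onz(w,Z([[517,168],[517,120],[515,218]]),.065)
print(h,b[0],'size',np.linalg.norm(c[0]-c[1]),np.linalg.norm(c[0]-c[3]))
d=b[0]-h; print('pull',d@X,'lat',d@Y,'bladeW',np.linalg.norm(b[1]-b[2]))
C=onz(w,[[74,150],[329,174],[321,256],[80,234]],.012).mean(0); print('paddle off centreline',(h-C)@Y,(h-C)@X)
print(proj(pickle.load(open('c5.pkl','rb'))['side'],[h,b[0]]),proj(pickle.load(open('c5.pkl','rb'))['scene'],[h,b[0]]))
for z in (.09,.2):
  for s in (h,h+d@X*X): print(r.inverse_kinematics([s[0],s[1],z],down(yaw+np.pi)))
E
```

```text
[ 0.5211286  -0.24574249  0.125     ] [ 0.46762541 -0.30194103  0.065     ] size 0.01317677689818534 0.03962380407432845
pull -0.06460702621495452 lat -0.04297441303985548 bladeW 0.020272416666178163
paddle off centreline -8.059650924234305e-05 -0.031661072135675504
[[339.59759429 313.84584568]
 [330.65273329 360.98900419]] [[258.96930128 192.33444463]
 [253.51585117 185.76587353]]
[-0.15959973  0.44147524 -0.29603649  0.         -0.83328461  0.38259973]
[-0.20804458  0.37100576 -0.41811546  0.         -0.78167511  0.43104458]
[-0.15959973  0.32636822 -0.16220984  0.         -1.08221827  0.38259973]
[-0.20804458  0.24445685 -0.27942917  0.         -1.04691031  0.43104458]
```

Everything agrees: pull 64.6 mm, blade 43 mm to the side (nominal 41), paddle 13 x 40 mm. I'll grip and pull.

```bash
python3 - <<'E'
from h import *
import pickle
yaw=.223; X=np.array([np.cos(yaw),np.sin(yaw),0]); Y=np.array([-np.sin(yaw),np.cos(yaw),0])
h=np.array([.5211,-.2457,0])
r.reach(h+[0,0,.2],down(yaw+np.pi))
r.move_l(h+[0,0,.088],max_speed=.12)
f0=r.read_state()['wrist_force']
r.grip(0,50)
s=r.read_state();print(s['wrist_force']-f0,s['gripper_width'],(s['ee_pos']-h)@X,(s['ee_pos']-h)@Y,s['ee_pos'],s['clock'])
p0=s['ee_pos'].copy(); p0[2]=.088
r.move_l(h+[0,0,.088]-.0646*X,max_speed=.05)
r.wait(.4)
s=r.read_state();print(s['wrist_force']-f0,s['gripper_width'],(s['ee_pos']-p0)@X,s['ee_pos'],s['clock'])
d={n:cap(n) for n in('scene','side','wrist')};pickle.dump(d,open('c6.pkl','wb'))
B=[.4676,-.3019,.065]
for n in d: print(n,proj(d[n],[B,s['ee_pos']+[0,0,.037]]))
cv2.imwrite('pics/w6.png',d['wrist']['image'][:,:,::-1])
E
```

```text
[2.96866981 1.99451939 2.85477877] 0.013464803585604557 0.0013212541296265714 -0.00017621922022251213 [ 0.52242751 -0.24557965  0.08875668] 17.5917
[7.31035022 5.72719556 1.35970961] 0.013399624124508795 -0.06244998248590117 [ 0.46151554 -0.25935405  0.0887869 ] 19.4333
scene [[253.53018443 185.76425804]
 [263.82589012 177.29464726]]
side [[330.63211087 360.97952785]
 [317.75159363 329.11364148]]
wrist [[329.38511289 194.88483463]
 [320.6791222  349.01337242]]
```

View pics/w6.png

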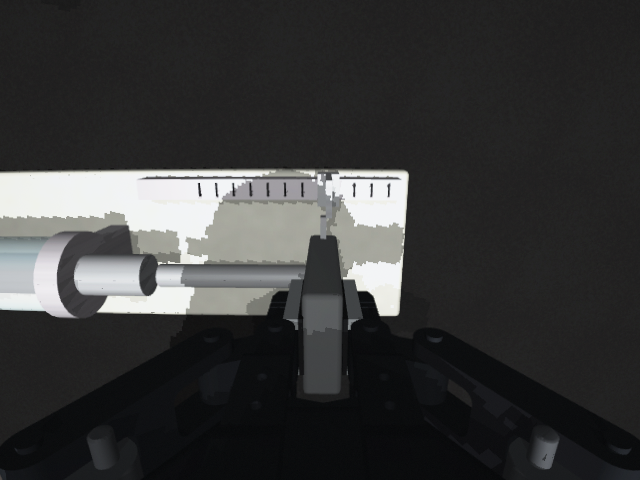

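The paddle is held, with its top at (303–342, 295–390). A small needle on the paddle at (323,225) nearly meets the blade at about (325,195). I'll zoom in for the final offset.

```bash
python3 - <<'E'
from h import *
import pickle
w=pickle.load(open('c6.pkl','rb'))['wrist']
cv2.imwrite('pics/w6z.png',cv2.resize(w['image'][165:245,280:380,::-1],None,fx=7,fy=7,interpolation=cv2.INTER_CUBIC))
yaw=.223; X=np.array([np.cos(yaw),np.sin(yaw),0])
print(onz(w,[[320,190],[330,190]],.065)@X, onz(w,[[320,230],[330,230]],.06)@X, np.array([.46151554,-.25935405,0])@X,np.array([.4676,-.3019,0])@X)
E
```

```text
[0.39366271 0.38898042] [0.39374026 0.38876964] 0.3927298733063714 0.38925436604252284
```

View pics/w6z.png

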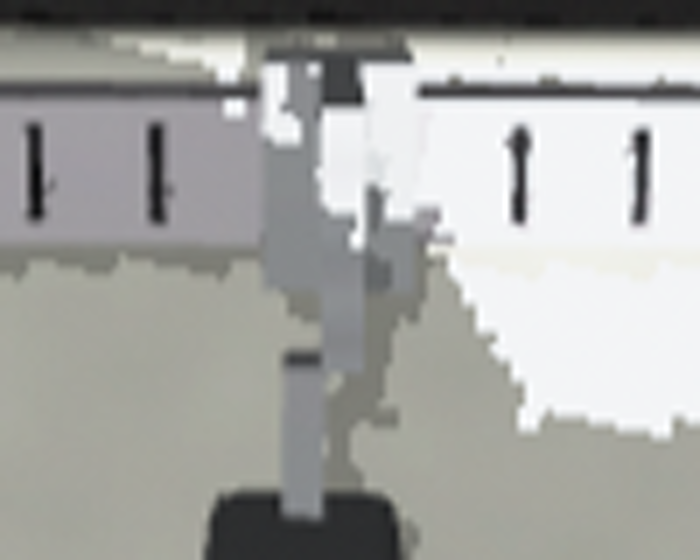

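The blade's centre is at crop x = 343 and the needle's at 304. The blade is 43 px wide for 3 mm, so the paddle is 2.7 mm short. The arm's own position agrees (3.5 mm short). I'll pull 3 mm further and check.

```bash
python3 - <<'E'
from h import *
import pickle
yaw=.223; X=np.array([np.cos(yaw),np.sin(yaw),0]); h=np.array([.5211,-.2457,0])
a=r.read_state()['ee_pos']
r.move_l(h+[0,0,.088]-.0677*X,max_speed=.02)
r.wait(.8)
s=r.read_state();print(s['wrist_force'],s['gripper_width'],(s['ee_pos']-a)@X,(s['ee_pos']@X)-.3893,s['clock'],abs(s['qd']).max())
d={n:cap(n) for n in('scene','side','wrist')};pickle.dump(d,open('c7.pkl','wb'))
g=lambda im,a,b,c,e,f:cv2.resize(im[a:b,c:e,::-1],None,fx=f,fy=f,interpolation=cv2.INTER_CUBIC)
A=g(d['wrist']['image'],165,245,280,380,4); u,v=proj(d['scene'],[[.5707,.1632,.08]])[0].astype(int)
B=g(d['scene']['image'],v-40,v+40,u-50,u+50,4)
cv2.imwrite('pics/f7.png',np.hstack([A,B]))
E
```

```text
[9.11530343 5.83628862 0.74244574] 0.013092770198939773 -0.00301374598236629 0.00040486787317317585 20.6917 0.0017876995259266764
```

View pics/f7.png

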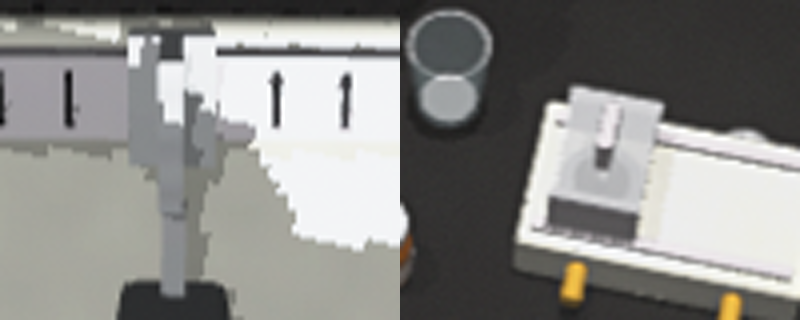

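The needle (x = 173) is in line with the blade (x = 172), and the hood sits over the knob at the end of its travel. Everything is steady, so I'm handing in.

```bash
python3 -c "
from cell import r
r.hand_in(); print(r.read_state()['clock'])"
```

```text
the job is handed in; nothing more can be done
the job is handed in; nothing more can be done
```

The dosing pump is set and I handed the job in at about 20.7 s of the 54 s allowed, with the gripper still holding the plunger at the mark. `hand_in` reports no verdict, so these are my own last checks:

- **Knob:** I turned it 0.92 rad clockwise. From close above, the pointer and tick agreed to about 0.02 rad (limit 0.12). That was before the hood closed, and I did not measure the angle again through the hood.
- **Lock hood:** I gripped it by the fin and slid it 108.5 mm until it hit its end stop (at least 104 mm was needed). The last scene picture shows it over the knob.
- **Plunger:** the first pull stopped about 2.7 mm short by the picture, and 3.5 mm by the arm's position. I pulled 3 mm further. After that, the paddle's needle lined up with the steel blade to well under 1 mm, and the arm's position gave 0.4 mm. The joints were practically still, and the wrist force was about 11 N with a 50 N grip set.
- **Bystanders:** I planned the moves clear of them and saw no sign of contact, but I did not measure their final positions.

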